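# Clamp the loose bail in the bench vise

## Task

Two small bench vises stand on the walnut shelf; in one of them a dark turned cricket bail lies loose between the jaws. Take that vise's crank by its upright knob and turn it clockwise (seen from above) until the rubber-faced jaw has slid onto the bail and holds it firmly against the fixed jaw, then let go of the crank. Leave the crank of the other vise, the one with the dark wooden block, as it is.

Things in the scene. Friction and masses are not known exactly. Their poses are not given: they have to be found in the camera images.
- vise: The vise with the bail: fixed, 220 x 100 mm, bed 25 mm high, dark jaws 42 mm. Origin: centre of its underside; x from crank to fixed jaw (its face at x = +75 mm), z up. The crank's axis is vertical through x = -70, y = 0. Its jaw slides 20 mm per rad of crank; open gap 50 mm. The jaw's rubber face (1.5 N/mm, gives 8 mm) meets the bail at 1.75 rad and grips it firmly from about 1.9 rad.
- vise_knob (a point): Centre of the black knob (upright, 18 mm across, 40 tall, centre 92 mm above the shelf) on that vise's crank, 60 mm from its axis; arm's top at 70 mm. At 0 rad (open) it stands -60 degrees from the vise's x; turns clockwise from above to a harmless stop at 2.15 rad. Starts at 0 to 0.4 rad. Takes 5 to 8 N, stays where left. The knob spins on its pin, so the hand need not turn.
- bail: The loose dark bail lying across the vise's bed between its jaws: a turned wooden rod 110 mm long along its y axis, with a barrel 15 mm in diameter and 54 mm long and thinner 10 mm ends. Origin on its axis at the middle of the barrel, 32.5 mm above the shelf. No need to touch it: the jaw pushes it against the fixed jaw.
- spare_vise_knob (a point): Centre of the knob of the other vise, of the same make, in which a dark wooden block (28 x 60 x 22 mm) lies. Not to be moved.
Things that resemble listed ones, but are neither listed nor needed, are in the scene too. Leave any green or orange look-alike of the vise alone.

How it is judged:
At the end, for the whole second after the job is handed in: The bail lies between the jaws, against the fixed jaw (within 5 mm), along it within 10 degrees and within 35 mm of its middle, low on the bed (its axis 27 to 42 mm above the shelf), gripped (more than 2 N between bail and vise) and at rest, with the crank let go (contact force between bail and vise above 2 N and x of bail in the frame of vise between 0.0625 and 0.0725 m and z of bail in the frame of vise between 0.027 and 0.042 m and y of bail in the frame of vise between -0.035 and 0.035 m and angle between the y axis of bail and the y axis of vise, either way round below 0.17 rad and linear speed of bail below 0.01 m/s); the robot touches nothing.
It fails at once if the other vise's crank is turned (its knob moves more than 15 mm) (distance of spare_vise_knob from where it was at the start of the episode above 0.015 m).
It also fails if it takes over 35 s, if anything falls off the work surface, if the arm or the gripper's body presses on something with over 40 N, if the wrist force passes 120 N, or if a joint passes its speed limit or range.

## Robot

A 7-joint arm with a two-finger parallel gripper is mounted at the origin on the work surface. World frame = base frame: x ahead of the robot, y to its left, z up, the work surface at z = 0. Lengths are in m, angles in rad, forces in N, time in s.
With the tool pointing down it reaches from about 0.425 to 0.925 m from the base axis. Payload 6.8 kg.
Tool frame: the origin (TCP) lies on the centre line of the jaws, within the pads' length; the fingertips stand 19 mm ahead of it and the grasp point (between the pads) is the TCP; z points along the fingers, y is the direction in which the jaws open and shut (so a half turn about z gives the same grasp; the last joint's range is limited). The gripper opens to 88 mm and grips with 3 to 60 N. Pads are 20 mm wide; open, the fingers measure 115 mm over their backs; the gripper's body (75 mm by 178 mm) begins 61 mm behind the grasp point.
Start: joints at [1.094, 0.477, 0.022, 1.555, -0.011, 1.109, -0.083], TCP at [0.243, -0.63, 0.242] pointing down, gripper open.
Joint ranges: [-2.96, 2.96], [-0.34, 2.1], [-1.41, 1.46], [0.24, 2.44], [-1.37, 4.51], [0.17, 1.92], [-2.96, 2.96]. Speed limits (rad/s): [2.39, 2.39, 3.14, 3.14, 3.14, 3.14, 3.14].

## Interface

Orientations are given as a rotation vector (axis times angle).
In Python, from bench import r gives the robot as it stands. The module is installed in compiled form; this text tells all that it offers.
- The arm moves only by the tool drive_tool, never from a script. Its argument "increments" is a list of rows, each an object with "delta_pos": the shift along the world's x, y, z in mm, a list of three; "turn": the turn about the world's z in rad; "hand": the closure, from -1 (fully open) to 1 (shut), so that 0 is half open. A call has 1 to 20 rows; each row is the pose to reach, as a shift and turn from the pose commanded when the call began; what a row does not reach only later rows make up. A row lasts 1/12 s, in which the tool goes at most 41.7 mm and 7.16 degrees, less where a joint would pass 70% of its speed; a pose out of reach is approached as far as the arm can. A call with a gripper value outside its range is refused whole. The fingers move at their own pace and stop on an object; "squeeze" is the grip in N (left out, the last holds). Time passes only in rows, so rows that repeat a pose let the fingers close. It gives the time, the measured TCP pose, the force and the opening at its end, in the units of the state.
- r.sense(): the state, without advancing time (a new reading comes with each control period).
- r.snapshot(name): name is "side" or "top" or "wrist"; returns the picture (420x560x3 uint8, red, green, blue); there is no depth.
- r.camera_params(name): a dict with "fx", "fy", "cx", "cy" (pixels), "origin" and "rotation" of the camera in the world. Camera axes: x right, y up, looking along -z (the intrinsics and any distortion apply to the point x, -y, -z); pixel columns grow to the right and rows downward; lengths in m; the calibration is good to about 2 mm. A picture is of the moment at which its call begins: read the wrist's pose just before it. camera_params takes no time and is no camera call; for the wrist camera it gives the pose at the moment of the call.
- r.sign_off(): hands the job in, once; it reports no verdict.
The state is a dict: "time": time; "q": joint angles; "joint_velocities": joint speeds; "tau": joint torques, N m; "position": TCP position; "orientation": TCP orientation; "wrist_force": force on the tool from outside, world axes, zero at the start; "torque": the same for the moment, N m; "grip_width": finger opening in m.
Only numpy, scipy, OpenCV 4.12 (cv2) and the standard library are available. Lean on these libraries where they do the work, as an engineer would, in place of code of your own. Each camera call takes 0.05 s, during which the arm holds its last target. There are 200 camera calls.

## Working session

There is one attempt and no reset: what is moved stays moved. The work goes in short steps, Python scripts to look and compute and a tool call to move; the robot and the scene stay as the last step left them, time stands still between calls to the robot, and variables do not carry over. Pictures are saved under pics/ and viewed, about 8 in all and at most 12, crops included, and the job is handed in when it is done.

Besides the shell and the picture viewer there is one more tool, called after "Call:" as name(argument=value, ...) on one line, values as JSON. drive_tool: Moves the arm, as the interface text tells. Its arguments: {"type":"object","properties":{"increments":{"type":"array","items":{"type":"object","properties":{"delta_pos":{"type":"array","items":{"type":"number"}},"turn":{"type":"number"},"hand":{"type":"number"}}}},"squeeze":{"type":"number"}},"required":["increments"]}

```bash
mkdir -p pics; cat > h.py <<'E'
import numpy as np,cv2
from bench import r
def snap(n,f):
    p=r.camera_params(n); im=r.snapshot(n); cv2.imwrite('pics/'+f,im[:,:,::-1]); return p,im
def px2w(p,u,v,z):
    R=np.array(p['rotation']);R=R if R.shape==(3,3) else cv2.Rodrigues(R)[0]
    d=R@np.array([(u-p['cx'])/p['fx'],-(v-p['cy'])/p['fy'],-1]); o=np.array(p['origin'])
    return o+d*(z-o[2])/d[2]
def w2px(p,X):
    R=np.array(p['rotation']);R=R if R.shape==(3,3) else cv2.Rodrigues(R)[0]
    c=R.T@(np.array(X)-np.array(p['origin']))
    return p['cx']+p['fx']*c[0]/-c[2], p['cy']+p['fy']*c[1]/c[2]
E
python3 - <<'E'
from h import *
for n in('top','side'):
    p,im=snap(n,n+'0.png');print(n,p)
print(r.sense())
E
```

```text
top {'fx': 395.4789978900404, 'fy': 395.4789978900404, 'cx': 282.35448835038903, 'cy': 208.6696059005175, 'origin': array([0.34411478, 0.01436219, 0.94179541]), 'rotation': array([ 0.15108804, -0.15080905, -1.54353843])}
side {'fx': 388.0523260839364, 'fy': 388.0523260839364, 'cx': 282.8451958113563, 'cy': 211.0395458574988, 'origin': array([ 0.43747233, -0.58874147,  0.65082114]), 'rotation': array([ 0.80755791, -0.05378549, -0.09463604])}
{'time': 0.1, 'q': array([ 1.09388065,  0.47770284,  0.02236828,  1.5562769 , -0.01148811,
        1.10929665, -0.08310041]), 'joint_velocities': array([-8.41416438e-05, -1.70013603e-03, -2.10179949e-04, -2.35274711e-03,
       -6.46543628e-04,  7.41478250e-04,  3.62495380e-04]), 'tau': array([ 5.57447725e-03, -5.84085810e+01,  1.54058956e+00, -2.73311967e+01,
       -5.42490324e-02,  1.31200891e-02,  3.26847294e-05]), 'position': array([ 0.24314999, -0.62917496,  0.24082117]), 'orientation': array([-3.08685280e+00, -5.75786099e-01,  6.52471970e-04]), 'wrist_force': array([ 0.48650814, -0.08699392,  0.21485553]), 'torque': array([ 0.00157937, -0.03871385, -0.04375862]), 'grip_width': 0.08787678509479328}
```

View pics/top0.png

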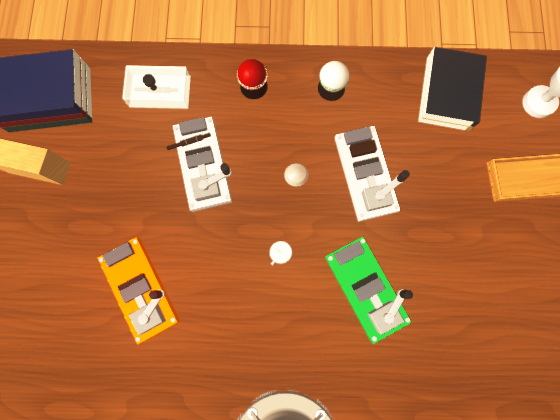

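View pics/side0.png

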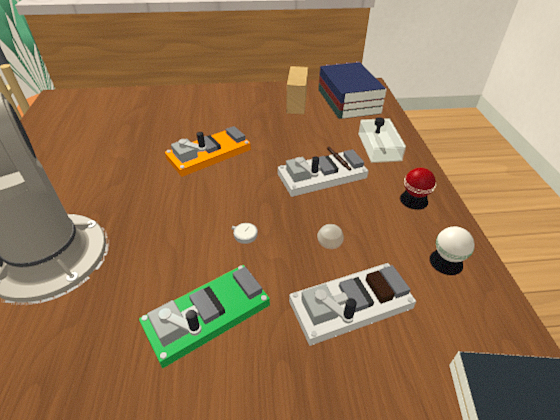

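The bail vise is the white one at about (201,165) in the top view and (322,172) in the side view. The block vise is the other white one, at (367,172) in the top view. I'll enlarge the bail vise in both.

```bash
python3 - <<'E'
import cv2,numpy as np
a=cv2.imread('pics/top0.png')[110:215,160:240];b=cv2.imread('pics/side0.png')[140:200,270:375]
a=cv2.resize(a,None,fx=5,fy=5,interpolation=2);b=cv2.resize(b,None,fx=3.7,fy=3.7,interpolation=2)
o=np.zeros((525,800,3),np.uint8);o[:525,:400]=a;o[:b.shape[0],405:405+b.shape[1]]=b[:,:395]
cv2.imwrite('pics/c1.png',o)
E
```

```text
(no output)
```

View pics/c1.png

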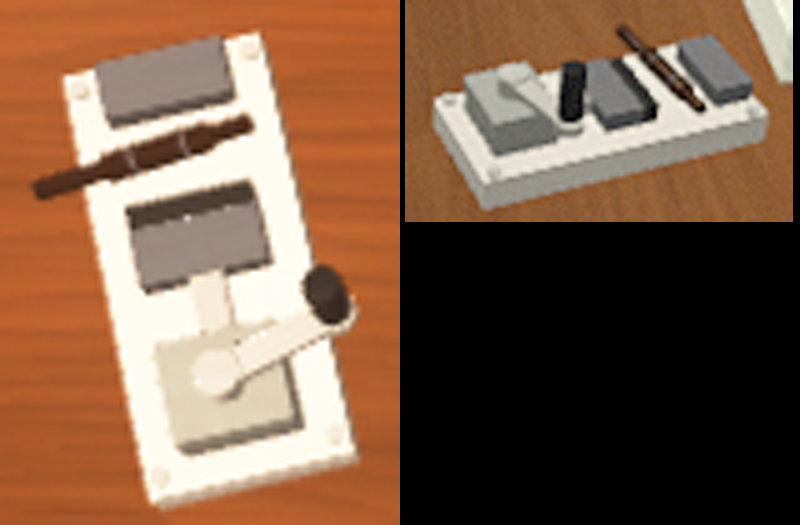

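```bash
python3 - <<'E'
from h import *
t=r.camera_params('top');s=r.camera_params('side')
C=[px2w(t,*p,.025)[:2] for p in[(172.6,125),(212,116.6),(231.2,200.8),(190.4,209.4)]]
print(np.round(C,4)); c=np.mean(C,0); d=(C[0]+C[1]-C[2]-C[3])/2; w=(C[0]+C[3]-C[1]-C[2])/2
print('c',c,'L',np.linalg.norm(d),'W',np.linalg.norm(w)); th=np.arctan2(d[1],d[0]);print('yaw',th, np.arctan2(-w[0],w[1]))
ex=d/np.linalg.norm(d); ax=c-.07*ex; print('axis',ax,'hub',px2w(t,203,184,.075))
kt=px2w(t,225,166.6,.112);ks=px2w(s,315.1,164.9,.092);print('knob',kt,ks)
for k in(kt,ks):
    e=k[:2]-ax;print(np.hypot(*e),'ang',-(np.arctan2(e[1],e[0])-th)-np.pi/3)
for z in(0,.025):print('side corners',[np.round(px2w(s,270+(u-405)/3.7,140+v/3.7,z),3) for u,v in((487,185),(765,122),(435,98))])
for a in np.arange(0,2.2,.3):
    b=th-np.pi/3-a; print(round(a,1),np.round(ax+.06*np.array([np.cos(b),np.sin(b)]),4))
E
```

```text
[[0.727  0.2913]
 [0.7512 0.1956]
 [0.5394 0.1382]
 [0.5165 0.2334]]
c [0.63352736 0.21459903] L 0.21884211143806714 W 0.09836318057680561
yaw 0.2664527151609231 0.24200482010156812
axis [0.56599758 0.19616726] hub [0.56614278 0.19690367 0.075     ]
knob [0.59686519 0.14348814 0.112     ] [0.5990723  0.14471743 0.092     ]
0.06105652488941763 ang 0.2600231307903993
0.061163892088203 ang 0.21871638828051188
side corners [array([0.549, 0.165, 0.   ]), array([0.761, 0.217, 0.   ]), array([0.523, 0.267, 0.   ])]
side corners [array([0.545, 0.136, 0.025]), array([0.749, 0.186, 0.025]), array([0.519, 0.235, 0.025])]
0.0 [0.6086 0.1539]
0.3 [0.5942 0.1432]
0.6 [0.5773 0.1372]
0.9 [0.5594 0.1365]
1.2 [0.5421 0.1411]
1.5 [0.5269 0.1507]
1.8 [0.5152 0.1643]
2.1 [0.508  0.1807]
```

The plate measures 219 × 98 mm (220 × 100 expected), and the knob sits 61 mm from the axis in both views. Its crank angle is about 0.24 rad. Next I'll move above the knob with the jaw axis roughly along the knob's mid-path.

Call:
drive_tool(increments=[{"delta_pos":[355,773,0],"turn":0.87,"hand":-0.2},{"delta_pos":[355,773,0],"turn":0.87,"hand":-0.2},{"delta_pos":[355,773,0],"turn":0.87,"hand":-0.2},{"delta_pos":[355,773,0],"turn":0.87,"hand":-0.2},{"delta_pos":[355,773,0],"turn":0.87,"hand":-0.2},{"delta_pos":[355,773,0],"turn":0.87,"hand":-0.2},{"delta_pos":[355,773,0],"turn":0.87,"hand":-0.2},{"delta_pos":[355,773,0],"turn":0.87,"hand":-0.2},{"delta_pos":[355,773,0],"turn":0.87,"hand":-0.2},{"delta_pos":[355,773,0],"turn":0.87,"hand":-0.2},{"delta_pos":[355,773,0],"turn":0.87,"hand":-0.2},{"delta_pos":[355,773,0],"turn":0.87,"hand":-0.2},{"delta_pos":[355,773,0],"turn":0.87,"hand":-0.2},{"delta_pos":[355,773,0],"turn":0.87,"hand":-0.2},{"delta_pos":[355,773,0],"turn":0.87,"hand":-0.2},{"delta_pos":[355,773,0],"turn":0.87,"hand":-0.2},{"delta_pos":[355,773,0],"turn":0.87,"hand":-0.2},{"delta_pos":[355,773,0],"turn":0.87,"hand":-0.2},{"delta_pos":[355,773,0],"turn":0.87,"hand":-0.2},{"delta_pos":[355,773,0],"turn":0.87,"hand":-0.2}], squeeze=30)

```text
time: 1.77
position: [0.5914, 0.1293, 0.2413]
orientation: [2.558, 1.823, -0.001]
wrist_force: [0.4, -0.3, -0.4]
grip_width: 0.0526
```

Call:
drive_tool(increments=[{"delta_pos":[0,0,-50],"turn":0,"hand":-0.2},{"delta_pos":[0,0,-50],"turn":0,"hand":-0.2},{"delta_pos":[0,0,-50],"turn":0,"hand":-0.2},{"delta_pos":[0,0,-50],"turn":0,"hand":-0.2}])

```text
time: 2.1
position: [0.5908, 0.1264, 0.1915]
orientation: [-2.559, -1.822, 0.003]
wrist_force: [0.3, -0.3, -0.2]
grip_width: 0.0527
```

```bash
python3 - <<'E'
from h import *
p,im=snap('wrist','w1.png');s=r.sense();print(s['position'],w2px(p,[.598,.144,.112]),w2px(p,[.598,.144,.072]),w2px(p,[*s['position'][:2],.112]))
E
```

```text
[0.59153168 0.12643454 0.19264367] (np.float64(276.76586812524175), np.float64(204.6376107493244)) (np.float64(276.7789911761354), np.float64(191.0350373240181)) (np.float64(276.2438122551303), np.float64(229.257449833314))
```

View pics/w1.png

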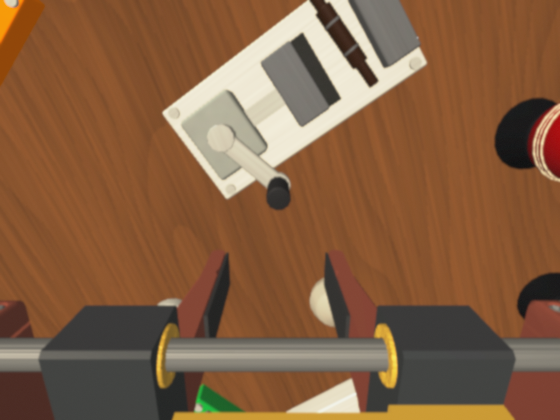

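The wrist view shows the knob's cap at about (278,199) and its foot at about (281,184), slightly off my prediction. I'll compute the correction.

```bash
python3 - <<'E'
from h import *
p=r.camera_params('wrist');s=r.sense()['position']
for q,z in(((278,199),.112),((281,184),.072),((221,137),.075)):
    k=px2w(p,*q,z);print(k,(k-s)*1000)
for q in((164,113),(228,198),(426,63)):print(px2w(p,*q,.025))
E
```

```text
[0.60102256 0.1474438  0.112     ] [  9.49088245  21.00926009 -80.64366621]
[0.60419104 0.14836415 0.072     ] [  12.65936011   21.92961177 -120.64366621]
[0.57213814 0.19991538 0.075     ] [ -19.39354148   73.48084185 -117.64366621]
[0.52186686 0.2357248  0.025     ]
[0.54733445 0.14192578 0.025     ]
[0.75609416 0.19886343 0.025     ]
```

Call:
drive_tool(increments=[{"delta_pos":[9,20,0],"turn":0,"hand":-0.2},{"delta_pos":[9,20,-35],"turn":0,"hand":-0.2},{"delta_pos":[9,20,-65],"turn":0,"hand":-0.2},{"delta_pos":[9,20,-95],"turn":0,"hand":-0.2},{"delta_pos":[9,20,-95],"turn":0,"hand":-0.2},{"delta_pos":[9,20,-95],"turn":0,"hand":1},{"delta_pos":[9,20,-95],"turn":0,"hand":1},{"delta_pos":[9,20,-95],"turn":0,"hand":1},{"delta_pos":[9,20,-95],"turn":0,"hand":1},{"delta_pos":[9,20,-95],"turn":0,"hand":1},{"delta_pos":[9,20,-95],"turn":0,"hand":1},{"delta_pos":[9,20,-95],"turn":0,"hand":1}])

```text
time: 3.15
position: [0.5998, 0.1482, 0.0979]
orientation: [-2.558, -1.824, -0.0]
wrist_force: [-4.7, 1.2, 7.1]
grip_width: 0.0175
```

```bash
python3 - <<'E'
from h import *
p,im=snap('wrist','w2.png');p,b=snap('top','t2.png');s=r.sense();print(s['position'],s['wrist_force'],s['torque'],s['grip_width'])
cv2.imwrite('pics/c2.png',np.hstack([cv2.resize(im[60:340,80:480],(600,420)),cv2.resize(b[110:215,150:200+0],(200,420))])[:,:,::-1])
P=s['position'][:2];ax=np.array([.569,.198]);e=P-ax;print(np.hypot(*e),.26-np.arctan2(e[1],e[0])-np.pi/3)
E
```

```text
[0.59982341 0.14825478 0.09785104] [-3.33803903 -0.8695628   7.39981791] [-0.06363214  0.77627022  0.03701326] 0.017404018542435538
0.058520677040448464 0.22887366869316295
```

View pics/c2.png

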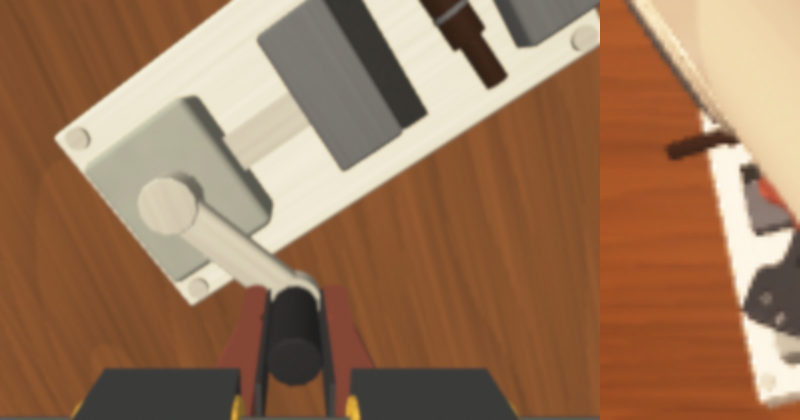

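The knob is gripped (opening 17.4 mm). Next I'll compute the arc about the axis.

```bash
python3 - <<'E'
from h import *
P=r.sense()['position'][:2];ax=np.array([.5685,.1975]);e=P-ax
b0=np.arctan2(e[1],e[0]);R=.06
for k in range(1,25):
    a=k*.075;b=b0-a;d=R*1e3*np.array([np.cos(b)-np.cos(b0),np.sin(b)-np.sin(b0)]);print(k,np.round(d,0).astype(int).tolist(),end=' ')
E
```

```text
1 [-4, -2] 2 [-8, -4] 3 [-12, -6] 4 [-16, -7] 5 [-21, -8] 6 [-25, -9] 7 [-30, -9] 8 [-34, -9] 9 [-39, -9] 10 [-43, -8] 11 [-48, -7] 12 [-52, -6] 13 [-56, -4] 14 [-60, -2] 15 [-64, 0] 16 [-68, 2] 17 [-71, 5] 18 [-75, 8] 19 [-78, 11] 20 [-80, 15] 21 [-83, 19] 22 [-85, 23] 23 [-87, 27] 24 [-89, 31]
```

First half of the arc, then check forces.

Call:
drive_tool(increments=[{"delta_pos":[-4,-2,0],"turn":0,"hand":1},{"delta_pos":[-8,-4,0],"turn":0,"hand":1},{"delta_pos":[-12,-6,0],"turn":0,"hand":1},{"delta_pos":[-16,-7,0],"turn":0,"hand":1},{"delta_pos":[-21,-8,0],"turn":0,"hand":1},{"delta_pos":[-25,-9,0],"turn":0,"hand":1},{"delta_pos":[-30,-9,0],"turn":0,"hand":1},{"delta_pos":[-34,-9,0],"turn":0,"hand":1},{"delta_pos":[-39,-9,0],"turn":0,"hand":1},{"delta_pos":[-43,-8,0],"turn":0,"hand":1},{"delta_pos":[-43,-8,0],"turn":0,"hand":1}])

```text
time: 4.17
position: [0.5586, 0.1405, 0.0979]
orientation: [2.557, 1.824, 0.007]
wrist_force: [3.6, 2.1, 1.9]
grip_width: 0.0175
```

Call:
drive_tool(increments=[{"delta_pos":[-5,1,0],"turn":0,"hand":1},{"delta_pos":[-9,2,0],"turn":0,"hand":1},{"delta_pos":[-13,4,0],"turn":0,"hand":1},{"delta_pos":[-17,6,0],"turn":0,"hand":1},{"delta_pos":[-21,8,0],"turn":0,"hand":1},{"delta_pos":[-25,10,0],"turn":0,"hand":1},{"delta_pos":[-28,13,0],"turn":0,"hand":1},{"delta_pos":[-32,16,0],"turn":0,"hand":1},{"delta_pos":[-35,19,0],"turn":0,"hand":1},{"delta_pos":[-37,23,0],"turn":0,"hand":1},{"delta_pos":[-40,27,0],"turn":0,"hand":1},{"delta_pos":[-42,31,0],"turn":0,"hand":1},{"delta_pos":[-44,35,0],"turn":0,"hand":1},{"delta_pos":[-46,39,0],"turn":0,"hand":1},{"delta_pos":[-46,39,0],"turn":0,"hand":1},{"delta_pos":[-46,39,0],"turn":0,"hand":1}])

```text
time: 5.5
position: [0.5131, 0.1774, 0.0978]
orientation: [2.557, 1.82, 0.003]
wrist_force: [3.9, -3.9, 7.3]
grip_width: 0.0178
```

```bash
python3 - <<'E'
from h import *
p,im=snap('wrist','w3.png');p,b=snap('side','s3.png');s=r.sense();print(s['position'],s['wrist_force'],s['grip_width'])
cv2.imwrite('pics/c3.png',np.hstack([cv2.resize(im,(400,300)),cv2.resize(b[100:220,240:400],(400,300),interpolation=2)])[:,:,::-1])
P=s['position'][:2];ax=np.array([.5685,.1975]);e=P-ax;print(np.hypot(*e),(.26-np.arctan2(e[1],e[0])-np.pi/3)%6.2832)
E
```

```text
[0.51307204 0.17736589 0.09782308] [ 4.24400334 -2.99741821  7.09682879] 0.017401897737072985
0.05897153388900596 2.0059668859349546
```

View pics/c3.png

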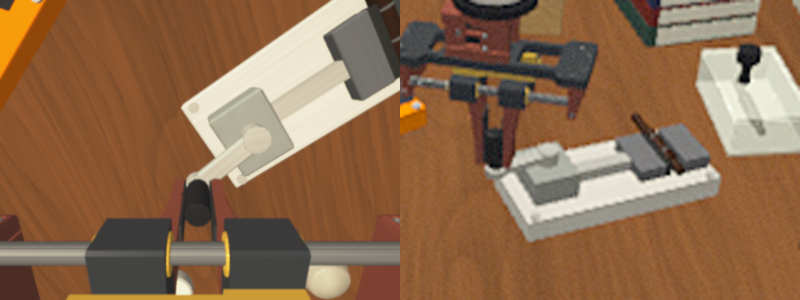

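The crank is at about 2.0 rad and the moving jaw is on the bail. I'll nudge slightly further for margin, then release and lift straight up.

Call:
drive_tool(increments=[{"delta_pos":[-1,3,0],"turn":0,"hand":1},{"delta_pos":[-1,4,0],"turn":0,"hand":1},{"delta_pos":[-1,4,0],"turn":0,"hand":1},{"delta_pos":[-1,4,0],"turn":0,"hand":-0.2},{"delta_pos":[-1,4,0],"turn":0,"hand":-0.2},{"delta_pos":[-1,4,0],"turn":0,"hand":-0.2},{"delta_pos":[-1,4,0],"turn":0,"hand":-0.2},{"delta_pos":[-1,4,0],"turn":0,"hand":-0.2},{"delta_pos":[-1,4,20],"turn":0,"hand":-0.2},{"delta_pos":[-1,4,50],"turn":0,"hand":-0.2},{"delta_pos":[-1,4,85],"turn":0,"hand":-0.2},{"delta_pos":[-1,4,120],"turn":0,"hand":-0.2},{"delta_pos":[-1,-96,150],"turn":0,"hand":-0.2},{"delta_pos":[-1,-176,150],"turn":0,"hand":-0.2},{"delta_pos":[-1,-176,150],"turn":0,"hand":-0.2},{"delta_pos":[-1,-176,150],"turn":0,"hand":-0.2},{"delta_pos":[-1,-176,150],"turn":0,"hand":-0.2},{"delta_pos":[-1,-176,150],"turn":0,"hand":-0.2}])

```text
time: 7.1
position: [0.51, -0.0027, 0.2468]
orientation: [2.564, 1.813, -0.002]
wrist_force: [-0.6, 0.5, -0.4]
grip_width: 0.0528
```

```bash
python3 - <<'E'
from h import *
p,im=snap('wrist','w4.png');p,b=snap('side','s4.png');p,t=snap('top','t4.png');s=r.sense();print(s['position'],s['wrist_force'],s['grip_width'],s['time'])
f=lambda x,h:cv2.resize(x,(400,h),interpolation=2)
cv2.imwrite('pics/c4.png',np.vstack([np.hstack([f(im,300),f(b[100:220,240:400],300)]),np.hstack([f(t[105:220,150:303],300),f(t[110:230,310:470],300)])])[:,:,::-1])
E
```

```text
[0.50991231 0.00401887 0.24651214] [-0.32131226  0.63266903  0.87832292] 0.052513421054596866 7.25
```

View pics/c4.png

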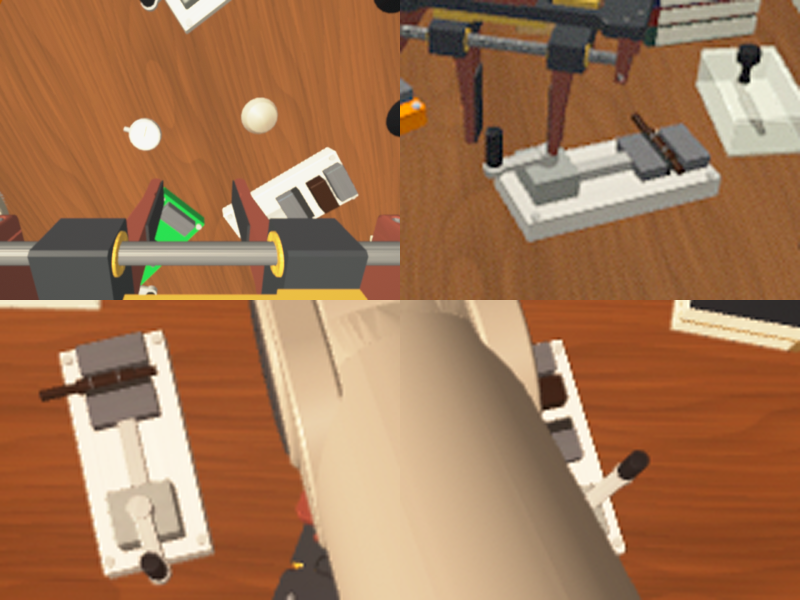

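```bash
python3 - <<'E'
from h import *
t=r.camera_params('top')
P=lambda u,v,z:px2w(t,150+u*153/400,105+(v-300)*115/300,z)[:2]
k=P(152,564,.112);ax=np.array([.5665,.197]);e=k-ax;print('knob',k,np.hypot(*e),(.26-np.arctan2(e[1],e[0])-np.pi/3)%6.2832)
A,B=P(42,394,.0325),P(157,370,.0325);c=(A+B)/2;C=np.array([.6345,.2150]);ex=np.array([np.cos(.257),np.sin(.257)]);ey=np.array([-ex[1],ex[0]])
print('bail len',np.hypot(*(A-B)),'xy in vise',(c-C)@ex,(c-C)@ey,'ang',np.arctan2((A-B)@ex,(A-B)@ey))
E
```

```text
knob [0.50797132 0.17516808] 0.06246790486455116 1.9973682525062013
bail len 0.10829757717630327 xy in vise 0.06743473620039465 0.01759690801843532 ang 0.014691800977808143
```

```bash
python3 -c "
from bench import r
print(r.sign_off())"
```

```text
the job is handed in; nothing more can be done
None
```

I turned the bail vise's crank clockwise by its knob from about 0.24 rad to about 2.0 rad. I then let go, moved the arm clear and handed the job in at about 7.3 s.

**Bail:** my last pictures put it at x ≈ 67 mm and y ≈ 18 mm in the vise frame, within 0.02 rad of the jaw and sandwiched between the jaws. All of these are inside the limits.

**Crank angle:** my readings differed slightly. The top picture gave 2.00 rad, while the arm's commanded end point suggested about 2.07. Both are above the 1.9 rad needed for a firm grip.

**Grip force:** I couldn't measure it directly, so I am inferring it from the crank angle.

**Other vise:** I never went near its crank. In the last top view the arm hid part of that vise, but its knob was visible with the crank still pointing the way it started.

**Calibration:** the wrist camera placed the vise about 4–5 mm away from where the top camera did, so I used a value between the two. Forces stayed below about 10 N at every reading.

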